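Put three mixed-up spare gears back in their own shadow trays

ROBOT

A 7-joint arm with a two-finger parallel gripper is mounted at the origin on the work surface. World frame = base frame: x ahead of the robot, y to its left, z up, the work surface at z = 0. Lengths are in m, angles in rad, forces in N, time in s.
With the tool pointing down it reaches from about 0.4 to 0.85 m from the base axis. Payload 10.4 kg.
Tool frame: the origin (TCP) lies midway between the tips of the shut fingers; the grasp point (between the pads) lies 19 mm behind it (r.grasp_offset is the distance from the TCP to the grasp point, in m); x points along the fingers, y is the direction in which the jaws open and shut, and the axes are right-handed (so a half turn about x gives the same grasp; the last joint's range is limited). The gripper opens to 87 mm and grips with 3 to 60 N. Pads are 19 mm wide; open, the fingers measure 117 mm over their backs; the gripper's body (75 mm by 190 mm) begins 51 mm behind the grasp point.
Start: joints at [1.276, 0.332, -0.065, 1.46, 0.022, 1.35, -0.088], TCP at [0.168, -0.602, 0.223] pointing down, gripper open.
Joint ranges: [-2.6, 2.6], [-0.5, 2.12], [-1.47, 1.34], [0.16, 2.42], [-1.27, 4.41], [0.06, 2.06], [-2.6, 2.6]. Speed limits (rad/s): [2.22, 2.22, 2.79, 2.79, 3.14, 3.14, 3.14].

INTERFACE

Orientations are given as a unit quaternion [x, y, z, w].
In Python, from bench import r, vision, close_job gives the robot as it stands. The module is installed in compiled form; this text tells all that it offers.
- The arm moves only by the shell command python3 -m pendant 'ROWS' [OPENING] [FORCE]. ROWS is text: rows parted by semicolons, each of 6 numbers parted by spaces: the shift along the tool's x, y, z in units of 0.25 m (1.0 is 0.25 m), then the turn, a rotation vector about the tool's x, y, z in units of 1.5 rad (1.0 is 1.5 rad). A call has 1 to 8 rows; each row is the pose to reach, as a shift and turn from the pose commanded when the call began, along the tool's axes at that moment; what a row does not reach only later rows make up. A row lasts 1/10 s, in which the tool goes at most 50 mm and 8.59 degrees, less where a joint would pass 70% of its speed; a pose out of reach is approached as far as the arm can. A call with a number of a shift or a turn outside -1 to 1 is refused whole. A call with a gripper value outside its range is refused whole. OPENING is the gripper command: -1 is shut, 1 is fully open, values between are in proportion, set as the call begins (- or left out, the last holds). The fingers move at their own pace and stop on an object; FORCE is the grip in N (left out, the last holds). Time passes only in rows, so rows that repeat a pose let the fingers close. It gives the time, the measured TCP pose, the force and the opening at its end, in the units of the state.
- r.read_state(): the state, without advancing time (a new reading comes with each control period).
- vision.camera(name): name is "side" or "top" or "wrist"; returns (picture, depth): 420x560x3 uint8, blue, green, red; 420x560 float32, m along the optical axis (not along the pixel's ray), 0 where there is no reading.
- vision.get_calibration(name): a dict with "camera_matrix" (3x3 intrinsics, pixels), "rvec" (rotation vector, rad) and "tvec" (3), from world to camera coordinates, as OpenCV has them. Camera axes: x right, y down, z forward; pixel columns grow to the right and rows downward; lengths in m; the calibration is good to about 2 mm. A picture is of the moment at which its call begins: read the wrist's pose just before it. get_calibration takes no time and is no camera call; for the wrist camera it gives the pose at the moment of the call.
- close_job(): hands the job in, once; it reports no verdict.
The state is a dict: "time": time; "joint_positions": joint angles; "joint_vel": joint speeds; "joint_torque": joint torques, N m; "ee_pos": TCP position; "eef_rot": TCP orientation; "ft_force": force on the tool from outside, world axes, zero at the start; "torque": the same for the moment, N m; "width": finger opening in m.
Only numpy, scipy, OpenCV 4.12 (cv2) and the standard library are available. Lean on these libraries where they do the work, as an engineer would, in place of code of your own. Each camera call takes 0.05 s, during which the arm holds its last target. There are 200 camera calls.

TASK

The three freshly greased spare gears of the marble lift were put back in each other's trays on the hobby shelf. Change them round, parking one in the empty grey tray on the way, until each gear lies hub up, centred on the silhouette with its own tooth count in the tray of its own colour. Set the gears down rather than dropping them, do not lay one on the bare shelf, and leave the ball, the bowl of marbles and the jacks tin where they are.

Things in the scene. Friction and masses are not known exactly. Their poses are not given: they have to be found in the camera images.
- gear_red: Loose red plastic spur gear, 12 teeth, 35 mm over the teeth, about 20 g. Starts flat, hub up, in another gear's tray. Origin: centre of its underside, z up along the axis. Toothed disc 10 mm thick; a round hub 20 mm in diameter rises from its middle to 26 mm above the underside: grip the hub from above, fingertips just above the disc.
- gear_blue: Loose blue plastic spur gear, 18 teeth, 50 mm over the teeth, about 32 g. Starts flat, hub up, in another gear's tray. Origin: centre of its underside, z up along the axis. Toothed disc 10 mm thick; a round hub 20 mm in diameter rises from its middle to 26 mm above the underside: grip the hub from above, fingertips just above the disc.
- gear_yellow: Loose yellow plastic spur gear, 24 teeth, 65 mm over the teeth, about 52 g. Starts flat, hub up, in another gear's tray. Origin: centre of its underside, z up along the axis. Toothed disc 10 mm thick; a round hub 20 mm in diameter rises from its middle to 26 mm above the underside: grip the hub from above, fingertips just above the disc.
- tray_red: Home of the red gear: fixed square red tray, 100 x 100 mm, rim 4 mm wide and 10 mm high, floor with a black foam inlay (78 mm square) and in its centre the red silhouette of the 12-tooth gear (35 mm). Origin: tray centre at the height of the shelf (z = 0); the floor, on which a gear rests, lies 6 mm above it.
- tray_blue: Home of the blue gear: fixed square blue tray, 100 x 100 mm, rim 4 mm wide and 10 mm high, floor with a black foam inlay (78 mm square) and in its centre the blue silhouette of the 18-tooth gear (50 mm). Origin: tray centre at the height of the shelf (z = 0); the floor, on which a gear rests, lies 6 mm above it.
- tray_yellow: Home of the yellow gear: fixed square yellow tray, 100 x 100 mm, rim 4 mm wide and 10 mm high, floor with a black foam inlay (78 mm square) and in its centre the yellow silhouette of the 24-tooth gear (65 mm). Origin: tray centre at the height of the shelf (z = 0); the floor, on which a gear rests, lies 6 mm above it.
- tray_grey: Spare place, empty at the start: fixed grey tray of the same size (100 x 100 mm, rim 4 mm wide and 10 mm high, floor 6 mm above the shelf) with plain black foam and no silhouette. Origin: tray centre at the height of the shelf.
- marble_bowl: Loose glass bowl filled with glass marbles, 108 mm wide at the rim, 50 mm high, 0.35 kg; stands among the trays. Origin: centre of its underside. To be left alone. (A closed amber grease jar, 48 mm wide and 42 mm high, also stands among the trays.)
- jacks_tin: Loose open stainless steel tin with playing jacks in it, 74 mm wide, 45 mm high, 0.25 kg; stands among the trays. Origin: centre of its underside. To be left alone.
- ball_center (a point): Centre of the loose teal silicone ball, 60 mm in diameter, which rests on a low cork ring among the trays; its top, about 62 mm above the shelf, is the highest point of anything among the trays. To be left alone.
Not all that is in view belongs to the job. Several things have the shape of the tray_yellow; the one meant has the colours described above.

How it is judged:
By the outcome, as a careful person would: the job done as asked, in the order asked, and still so for the second after the job is handed in, with the robot touching nothing.
It also fails if it takes over 106 s, if anything falls off the work surface, if the arm or the gripper's body presses on something with over 40 N, if the wrist force passes 120 N, or if a joint passes its speed limit or range.

## Working session

There is one attempt and no reset: what is moved stays moved. The work goes in short steps, Python scripts to look and compute and a shell command to move; the robot and the scene stay as the last step left them, time stands still between calls to the robot, and variables do not carry over. Pictures are saved under pics/ and viewed, about 12 in all and at most 16, crops included, and the job is handed in when it is done.

```bash
mkdir -p pics
cat > h.py <<'E'
import cv2, numpy as np
from bench import r, vision
from scipy.spatial.transform import Rotation as R
def snap(name,out):
    c=vision.get_calibration(name); p,d=vision.camera(name)
    np.savez('last_'+name,p=p,d=d,K=c["camera_matrix"],rv=c["rvec"],t=c["tvec"]); cv2.imwrite('pics/'+out,p)
    return p,d
def px(name,u,v,z):
    "intersect pixel ray with plane z; also depth point"
    f=np.load('last_'+name+'.npz'); K=f['K'];Rm=cv2.Rodrigues(f['rv'])[0];t=np.ravel(f['t'])
    ray=np.linalg.inv(K)@[u,v,1]; o=-Rm.T@t; w=Rm.T@ray; a=o+w*(z-o[2])/w[2]
    dd=f['d'][int(round(v)),int(round(u))]; return a.round(4),(o+w*dd).round(4)
def go(target,yaw=None):
    "shift in tool axes, in row units, to get TCP to target"
    s=r.read_state(); q=R.from_quat(s["eef_rot"])
    return (q.inv().apply(np.array(target)-s["ee_pos"])/.25).round(3)
E
python3 - <<'E'
from h import *
for n in ("top","side","wrist"):
    snap(n,n+'0.png'); f=np.load('last_'+n+'.npz'); Rm=cv2.Rodrigues(f['rv'])[0]; print(n,-Rm.T@np.ravel(f['t']), f['K'][0,0])
s=r.read_state();print({k:np.round(v,3) for k,v in s.items()}); print(R.from_quat(s["eef_rot"]).as_matrix().round(3))
E
```

```text
top [ 0.41750845 -0.02790684  1.17362167] 499.43062413105247
side [0.1495091  0.52410751 0.69344593] 439.09720934373917
wrist [ 0.2354209  -0.58340871  0.3849706 ] 352.1748621401254
{'time': np.float64(0.15), 'joint_positions': array([ 1.276,  0.333, -0.065,  1.461,  0.022,  1.35 , -0.088]), 'joint_vel': array([ 0.001, -0.003, -0.   , -0.003,  0.001,  0.   , -0.001]), 'joint_torque': array([ 1.0000e-03, -6.2363e+01,  2.5000e-02, -3.9014e+01, -6.1000e-02,
        3.7000e-02,  0.0000e+00]), 'ee_pos': array([ 0.168, -0.602,  0.222]), 'eef_rot': array([-0.701, -0.096,  0.701, -0.095]), 'ft_force': array([-0.348, -0.171,  0.362]), 'torque': array([ 0.033, -0.044, -0.008]), 'width': np.float64(0.087)}
[[-0.     0.269 -0.963]
 [ 0.001 -0.963 -0.269]
 [-1.    -0.001  0.   ]]
```

View pics/top0.png

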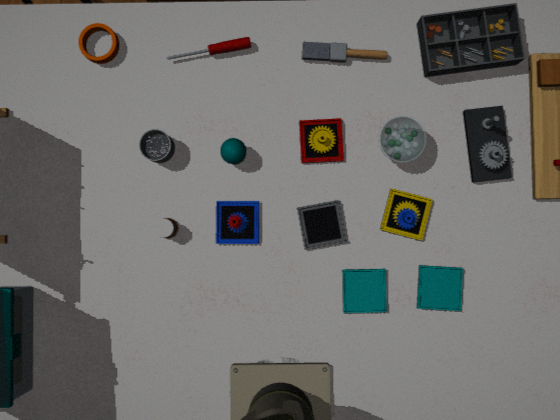

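View pics/side0.png

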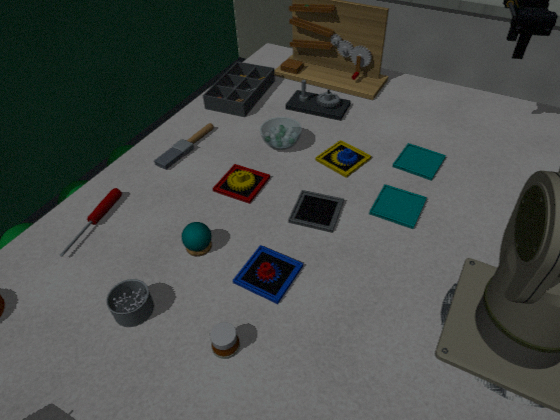

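Candidates for each gear: yellow gear (322,138) in the red tray, red gear (237,221) in the blue tray, blue gear (407,214) in the yellow tray. Empty grey tray is at (322,224). Lookalikes are the teal pads (365,290) and (440,288), and the grey gear on the dark stand (494,155). I'll check the choice in a close crop.

Run:
```python
from h import *
p=np.load('last_top.npz')['p']
c=p[105:255,205:445]; c=cv2.resize(c,None,fx=3.3333,fy=3.3333,interpolation=cv2.INTER_CUBIC); c=cv2.convertScaleAbs(c,alpha=1.3)
cv2.imwrite('pics/crop0.png',c)
hsv=cv2.cvtColor(p,cv2.COLOR_BGR2HSV)
# tray outlines: min-area rect on rim colours
for n,(u,v),m in (('red',(322,141),cv2.inRange(hsv,(0,120,60),(8,255,255))|cv2.inRange(hsv,(172,120,60),(180,255,255))),
              ('blue',(239,222),cv2.inRange(hsv,(100,120,40),(125,255,255))),
              ('yellow',(407,214),cv2.inRange(hsv,(20,120,60),(35,255,255))),
              ('grey',(322,224),cv2.inRange(hsv,(0,0,0),(180,80,125)))):
    k=np.zeros_like(m);k[v-30:v+31,u-30:u+31]=m[v-30:v+31,u-30:u+31]
    cs,_=cv2.findContours(k,cv2.RETR_EXTERNAL,cv2.CHAIN_APPROX_NONE)
    b=max(cs,key=cv2.contourArea); q=cv2.minAreaRect(b); print(n,np.round(q[0],1),np.round(q[1],1),round(q[2],1),px('top',*q[0],.01)[0], px('top',*q[0],.01)[1])
```

```text
red [321.1 140.1] [42.3 42.4] 86.8 [ 0.6342 -0.1033  0.01  ] [ 0.6303 -0.1019  0.031 ]
blue [237. 222.] [42. 42.] 90.0 [0.4444 0.0954 0.01  ] [0.4438 0.0927 0.0348]
yellow [406.2 214.2] [43.7 42.8] 14.9 [ 0.4582 -0.2988  0.01  ] [ 0.4576 -0.295   0.0262]
grey [323.  225.2] [45.7 47.1] 79.5 [ 0.4346 -0.1049  0.01  ] [ 0.4346 -0.105   0.0078]
```

View pics/crop0.png

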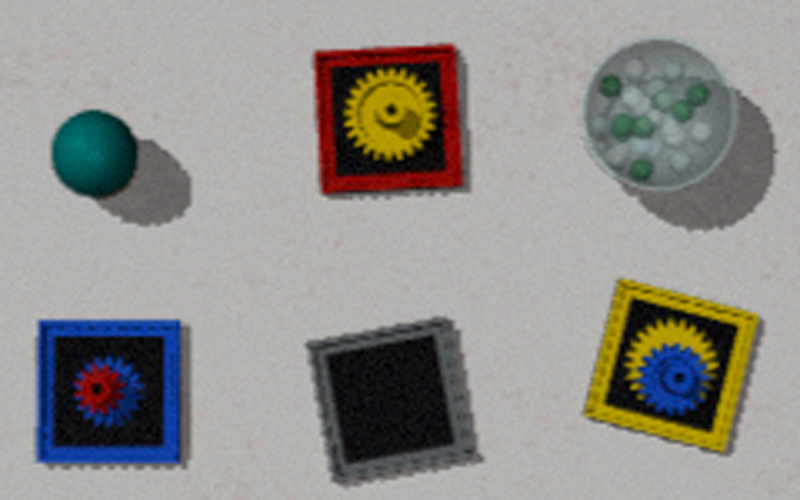

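The crop confirms it. Yellow gear hub at about (322,138) in the red tray, red hub at (234,222) in the blue tray, blue hub at (409,218) in the yellow tray, off its silhouette. Next I'll look with the wrist camera from above the middle.

```bash
python3 -m pendant '-.06 -.77 -.83 0 0 0;-.06 -.77 -.83 0 0 0;-.06 -.77 -.83 0 0 0;-.06 -.77 -.83 0 0 0;-.06 -.77 -.83 0 0 0;-.06 -.77 -.83 0 0 0;-.06 -.77 -.83 0 0 0' 1 30
python3 -m pendant '-.06 -.77 -.83 0 0 0;-.06 -.77 -.83 0 0 0;-.06 -.77 -.83 0 0 0;-.06 -.77 -.83 0 0 0;-.06 -.77 -.83 0 0 0;-.06 -.77 -.83 0 0 0;-.06 -.77 -.83 0 0 0;-.06 -.77 -.83 0 0 0'
python3 - <<'E'
from h import *
snap('wrist','w1.png')
s=r.read_state();print({k:np.round(v,3) for k,v in s.items()}); print(R.from_quat(s["eef_rot"]).as_matrix().round(3))
E
```

```text
time: 0.85
ee_pos: [0.3191, -0.3569, 0.2381]
eef_rot: [0.701, 0.098, -0.7, 0.098]
ft_force: [0.3, 0.0, -0.3]
width: 0.0875
time: 1.65
ee_pos: [0.4641, -0.1203, 0.2522]
eef_rot: [-0.7, -0.096, 0.701, -0.096]
ft_force: [-0.3, -0.1, 0.3]
width: 0.087
{'time': np.float64(1.7), 'joint_positions': array([ 0.724,  0.026, -0.567,  1.759,  0.014,  1.361, -1.146]), 'joint_vel': array([ 0.014, -0.006,  0.013,  0.006, -0.003, -0.   , -0.004]), 'joint_torque': array([ -1.497, -36.402,  -1.811, -39.51 ,  -0.2  ,  -0.084,  -0.048]), 'ee_pos': array([ 0.464, -0.121,  0.252]), 'eef_rot': array([-0.7  , -0.095,  0.701, -0.095]), 'ft_force': array([-0.1  , -0.212, -1.441]), 'torque': array([ 0.006,  0.005, -0.012]), 'width': np.float64(0.087)}
[[-0.001  0.267 -0.964]
 [-0.    -0.964 -0.267]
 [-1.    -0.     0.001]]
```

View pics/w1.png

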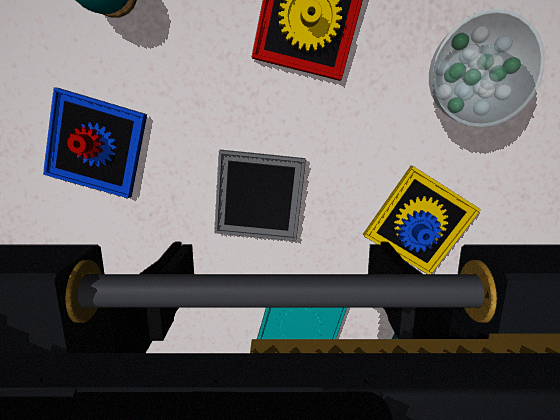

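The wrist view shows red gear bore at (76,143), yellow gear at (312,13), blue gear at (427,236), and the empty grey tray centred at (261,195). I'll orthorectify to the rim plane for exact numbers.

```bash
cat >> h.py <<'E'
def ortho(name,cx,cy,z,half=.065,s=.0004):
    "image on plane z: up=+x, right=-y, centre (cx,cy)"
    f=np.load('last_'+name+'.npz'); n=int(2*half/s); g=(np.arange(n)-n/2+.5)*s
    Y,X=np.meshgrid(cy-g,cx-g); P=np.stack([X,Y,np.full_like(X,z)],-1).reshape(-1,1,3)
    uv=cv2.projectPoints(P,f['rv'],f['t'],f['K'],None)[0].reshape(n,n,2).astype(np.float32)
    return cv2.remap(f['p'],uv,None,cv2.INTER_CUBIC)
def o2w(u,v,cx,cy,half=.065,s=.0004):
    n=int(2*half/s); return np.round([cx-(v-n/2+.5)*s, cy-(u-n/2+.5)*s],4)
def mask(o,col):
    h=cv2.cvtColor(o,cv2.COLOR_BGR2HSV)
    m={'red':lambda:cv2.inRange(h,(0,130,50),(8,255,255))|cv2.inRange(h,(172,130,50),(180,255,255)),
     'blue':lambda:cv2.inRange(h,(100,120,40),(125,255,255)),'yellow':lambda:cv2.inRange(h,(20,120,50),(35,255,255)),
     'grey':lambda:cv2.inRange(h,(0,0,45),(180,90,125))}[col]()
    return cv2.morphologyEx(m,cv2.MORPH_OPEN,np.ones((3,3)))
def tile(lst,out): cv2.imwrite('pics/'+out,np.hstack(lst))
E
python3 - <<'E'
from h import *
T={'red':(.634,-.103),'blue':(.444,.095),'yellow':(.458,-.299),'grey':(.435,-.105)}; im=[]
for n,c in T.items():
    o=ortho('wrist',*c,.01); m=mask(o,n)
    b=max(cv2.findContours(m,0,1)[0],key=cv2.contourArea); q=cv2.minAreaRect(b)
    print('tray',n,o2w(*q[0],*c),np.round(np.array(q[1])*.4,1),q[2]); cv2.polylines(o,[cv2.boxPoints(q).astype(int)],1,(255,255,255),1)
    im.append(o)
for n,c in (('red','blue'),('blue','yellow'),('yellow','red')):
    c=T[c]; o=ortho('wrist',*c,.032); im.append(o)
    o2=ortho('wrist',*c,.016); m=mask(o2,n); m[:,:60]=0;m[:,265:]=0
    b=max(cv2.findContours(m,0,1)[0],key=cv2.contourArea); q=cv2.minEnclosingCircle(b); print('gear',n,o2w(*q[0],*c),q[1]*.8)
tile(im[1:3]+[im[4]][:0],'o1.png')
tile([cv2.resize(i,(260,260)) for i in im[4:]],'o2.png')
for uv in ((76.5,143),(312,13),(427,236)): print(px('wrist',*uv,.032)[0])
E
```

```text
tray red [ 0.6224 -0.1034] [79.3 99.8] 87.66268920898438
tray blue [0.4432 0.095 ] [101.7 100.7] 0.784824550151825
tray yellow [ 0.4571 -0.2974] [103.8 100.3] 15.64224624633789
tray grey [ 0.4349 -0.1049] [103.9 106.8] 80.15098571777344
gear red [0.4438 0.1025] 37.58291015625
gear blue [ 0.4467 -0.2969] 55.10020751953125
gear yellow [ 0.6343 -0.104 ] 66.31104736328125
[0.445  0.1014 0.032 ]
[ 0.633  -0.1054  0.032 ]
[ 0.4475 -0.3     0.032 ]
```

View pics/o1.png

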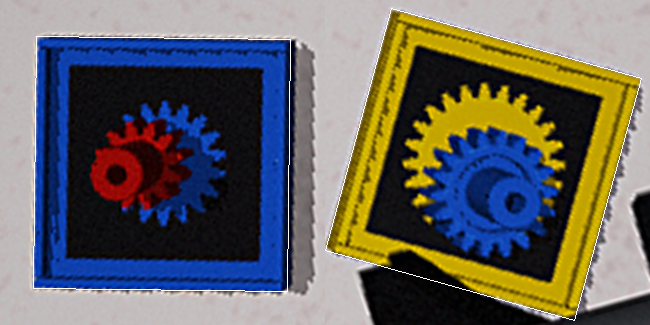

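View pics/o2.png

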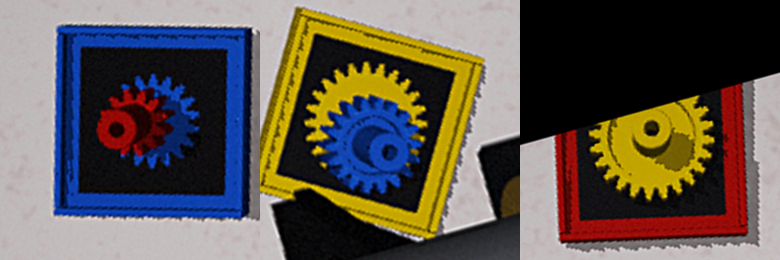

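```bash
python3 -m pendant '0 .119 -.671 0 0 0;.2 .119 -.671 0 0 0;.7 .119 -.671 0 0 0;.7 .119 -.671 0 0 0;.7 .119 -.671 0 0 0;.7 .119 -.671 0 0 0;.7 .119 -.671 0 0 0;.7 .119 -.671 0 0 0' 0 30
python3 - <<'E'
from h import *
snap('wrist','w2.png'); print(r.read_state()['ee_pos'],go((.6335,-.105,.018)))
E
```

```text
time: 2.5
ee_pos: [0.6333, -0.1051, 0.0778]
eef_rot: [-0.7, -0.095, 0.701, -0.095]
ft_force: [-0.2, 0.1, 0.3]
width: 0.0442
[ 0.63386466 -0.10492002  0.07892872] [ 0.244 -0.     0.002]
```

View pics/w2.png

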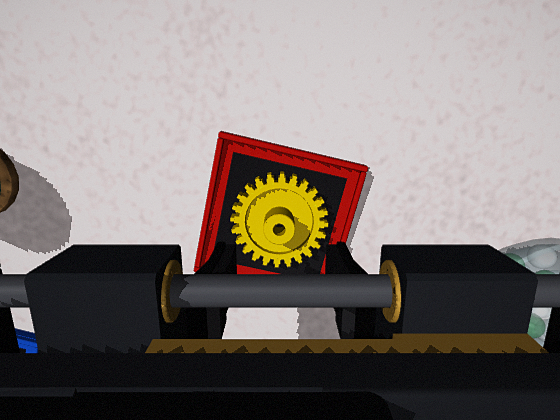

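Gear hub is at (279,229), whole and centred between the fingers. Measuring it and the red tray here.

Run:
```python
from h import *
print(px('wrist',279,229.5,.032))
c=(.634,-.103);o=ortho('wrist',*c,.01);m=mask(o,'red')
b=max(cv2.findContours(m,0,1)[0],key=cv2.contourArea); q=cv2.minAreaRect(b);print(o2w(*q[0],*c),q)
o=ortho('wrist',*c,.016);m=mask(o,'yellow');b=max(cv2.findContours(m,0,1)[0],key=cv2.contourArea); q=cv2.minEnclosingCircle(b); print(o2w(*q[0],*c),q)
```

```text
(array([ 0.6343, -0.1041,  0.032 ]), array([ 0.6312, -0.1049,  0.0224]))
[ 0.6333 -0.103 ] ((161.90081787109375, 163.82037353515625), (250.77078247070312, 249.8939666748047), 87.66268920898438)
[ 0.6351 -0.1041] ((164.73812866210938, 159.29100036621094), 84.39754486083984)
```

```bash
python3 -m pendant '.1 -.003 -.004 0 0 0;.17 -.003 -.004 0 0 0;.22 -.003 -.004 0 0 0;.24 -.003 -.004 0 0 0;.24 -.003 -.004 0 0 0;.24 -.003 -.004 0 0 0'
python3 -m pendant '0 0 0 0 0 0;0 0 0 0 0 0;0 0 0 0 0 0;0 0 0 0 0 0;0 0 0 0 0 0;0 0 0 0 0 0' -1 35
python3 -c "
from h import *
print(r.read_state()['ee_pos'], r.read_state()['ft_force'])"
```

```text
time: 3.15
ee_pos: [0.635, -0.1025, 0.0182]
eef_rot: [0.701, 0.096, -0.7, 0.096]
ft_force: [0.9, 0.6, -0.4]
width: 0.0437
time: 3.75
ee_pos: [0.6346, -0.1025, 0.0177]
eef_rot: [0.701, 0.096, -0.701, 0.096]
ft_force: [-1.1, -0.5, 0.9]
width: 0.0193
[ 0.6346487  -0.10252101  0.01769918] [-1.06212946 -0.53999536  0.93710091]
```

```bash
python3 -m pendant '-.04 0 0 0 0 0;-.12 0 0 0 0 0;-.2 0 0 0 0 0;-.28 0 0 0 0 0;-.28 0 0 0 0 0'
python3 -m pendant '0 -.04 .15 0 0 0;0 -.08 .3 0 0 0;0 -.12 .45 0 0 0;0 -.16 .6 0 0 0;0 -.19 .7 0 0 0;0 -.208 .773 0 0 0;0 -.208 .773 0 0 0;0 -.208 .773 0 0 0'
python3 - <<'E'
from h import *
snap('wrist','w3.png'); print(r.read_state()['ee_pos'],r.read_state()['width'],go((.435,-.105,.0185)))
E
```

```text
time: 4.25
ee_pos: [0.6364, -0.1024, 0.0912]
eef_rot: [0.702, 0.095, -0.699, 0.096]
ft_force: [-0.4, -0.0, 0.4]
width: 0.019
time: 5.05
ee_pos: [0.4346, -0.1044, 0.0877]
eef_rot: [0.701, 0.095, -0.7, 0.096]
ft_force: [0.1, -0.9, -0.3]
width: 0.0189
[ 0.43509504 -0.10422607  0.08770791] 0.018706675186355572 [0.277 0.003 0.001]
```

View pics/w3.png

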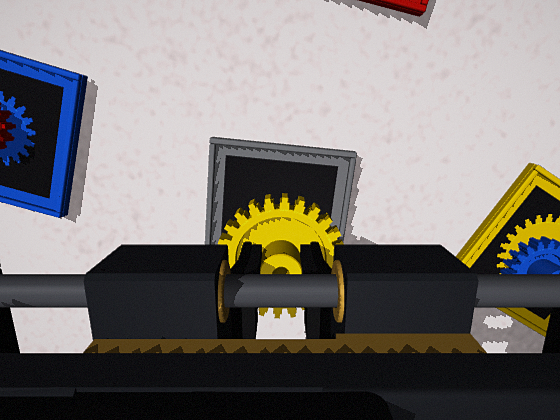

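Yellow gear hangs level in the jaws (hub at about (281,268)), above the grey tray. I'll lower it gently.

```bash
python3 -m pendant '.08 .003 .001 0 0 0;.15 .003 .001 0 0 0;.2 .003 .001 0 0 0;.235 .003 .001 0 0 0;.25 .003 .001 0 0 0;.26 .003 .001 0 0 0;.266 .003 .001 0 0 0;.266 .003 .001 0 0 0' - 35
python3 -m pendant '.004 0 0 0 0 0;.008 0 0 0 0 0;.01 0 0 0 0 0;.01 0 0 0 0 0'
```

```text
time: 5.9
ee_pos: [0.4346, -0.1051, 0.0213]
eef_rot: [0.701, 0.096, -0.7, 0.096]
ft_force: [0.7, -0.5, 0.1]
width: 0.0187
time: 6.3
ee_pos: [0.4344, -0.105, 0.0186]
eef_rot: [0.701, 0.096, -0.701, 0.096]
ft_force: [-0.8, -0.4, 0.2]
width: 0.0189
```

```bash
python3 -m pendant '.002 0 0 0 0 0;.004 0 0 0 0 0;.004 0 0 0 0 0;.004 0 0 0 0 0'
python3 -m pendant '0 0 0 0 0 0;0 0 0 0 0 0;0 0 0 0 0 0;0 0 0 0 0 0' 0
python3 -m pendant '-.08 0 0 0 0 0;-.2 0 0 0 0 0;-.4 0 0 0 0 0;-.6 0 0 0 0 0;-.7 0 0 0 0 0;-.7 0 0 0 0 0'
python3 - <<'E'
from h import *
print(go((.464,-.121,.252)),r.read_state()['ee_pos'])
E
```

```text
time: 6.7
ee_pos: [0.4345, -0.105, 0.0176]
eef_rot: [0.701, 0.096, -0.701, 0.096]
ft_force: [-0.2, -0.3, 0.2]
width: 0.0189
time: 7.1
ee_pos: [0.4344, -0.105, 0.0175]
eef_rot: [0.701, 0.096, -0.701, 0.096]
ft_force: [-0.2, -0.5, 0.3]
width: 0.0404
time: 7.7
ee_pos: [0.4364, -0.1054, 0.1963]
eef_rot: [0.703, 0.094, -0.699, 0.097]
ft_force: [0.2, 0.5, -0.9]
width: 0.0434
[-0.222  0.091 -0.091] [ 0.43641713 -0.10543421  0.19633061]
```

```bash
python3 -m pendant '0 -.79 -.252 0 0 0;0 -.79 -.252 0 0 0;0 -.79 -.252 0 0 0;.2 -.79 -.252 0 0 0;.47 -.79 -.252 0 0 0;.47 -.79 -.252 0 0 0;.47 -.79 -.252 0 0 0;.47 -.79 -.252 0 0 0'
python3 - <<'E'
from h import *
snap('wrist','w4.png'); print(r.read_state()['ee_pos'])
c=(.444,.095);o=ortho('wrist',*c,.032); 
g=ortho('wrist',*c,.016);m=mask(g,'red');b=max(cv2.findContours(m,0,1)[0],key=cv2.contourArea); q=cv2.minEnclosingCircle(b); print(o2w(*q[0],*c),q[1]*.8)
g=ortho('wrist',*c,.01);m=mask(g,'blue');b=max(cv2.findContours(m,0,1)[0],key=cv2.contourArea); q=cv2.minAreaRect(b); print(o2w(*q[0],*c),q)
tile([o,g],'o4.png')
E
```

```text
time: 8.5
ee_pos: [0.4417, 0.1022, 0.0752]
eef_rot: [-0.7, -0.096, 0.701, -0.096]
ft_force: [0.9, -0.3, 0.4]
width: 0.0436
[0.44271062 0.10196749 0.07622847]
[0.4448 0.1018] 36.97813720703125
[0.4453 0.0956] ((160.38330078125, 158.66976928710938), (250.04591369628906, 240.2183380126953), 0.8184555172920227)
```

View pics/o4.png

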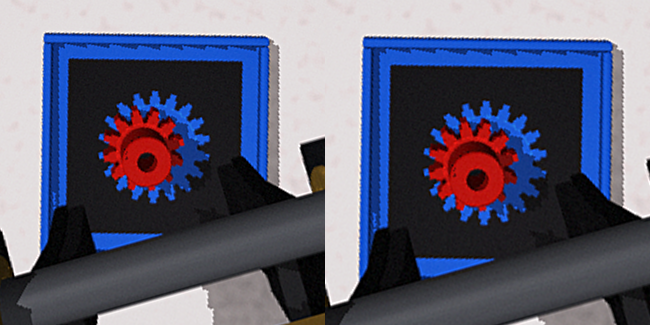

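Red gear bore at crop (147,161), i.e. (0.4445, 0.101). Jaws straddle it cleanly, so descend and grip.

```bash
python3 -m pendant '.1 .005 -.01 0 0 0;.17 .005 -.01 0 0 0;.22 .005 -.01 0 0 0;.232 .005 -.01 0 0 0;.232 .005 -.01 0 0 0;.232 .005 -.01 0 0 0'
python3 -m pendant '0 0 0 0 0 0;0 0 0 0 0 0;0 0 0 0 0 0;0 0 0 0 0 0;0 0 0 0 0 0;0 0 0 0 0 0' -1 35
python3 -m pendant '-.04 0 0 0 0 0;-.12 0 0 0 0 0;-.2 0 0 0 0 0;-.32 0 0 0 0 0;-.4 0 0 0 0 0;-.4 0 0 0 0 0'
python3 - <<'E'
from h import *
print(go((.6333,-.103,.1178)),r.read_state()['ee_pos'])
E
```

```text
time: 9.15
ee_pos: [0.4456, 0.1016, 0.0181]
eef_rot: [0.701, 0.096, -0.7, 0.096]
ft_force: [-0.1, 0.3, -0.6]
width: 0.0435
time: 9.75
ee_pos: [0.4449, 0.1016, 0.0171]
eef_rot: [0.701, 0.096, -0.701, 0.096]
ft_force: [-0.5, 0.0, 3.2]
width: 0.0195
time: 10.35
ee_pos: [0.4464, 0.1022, 0.12]
eef_rot: [0.702, 0.096, -0.699, 0.096]
ft_force: [-0.0, -0.3, 0.7]
width: 0.0188
[ 0.012  0.991 -0.499] [0.44642401 0.10218818 0.12001066]
```

```bash
python3 -m pendant '0 .15 -.077 0 0 0;0 .3 -.154 0 0 0;0 .45 -.231 0 0 0;0 .6 -.308 0 0 0;0 .75 -.386 0 0 0;0 .9 -.463 0 0 0;0 .99 -.509 0 0 0;0 .99 -.509 0 0 0'
python3 - <<'E'
from h import *
snap('wrist','w5.png'); print(r.read_state()['ee_pos'])
c=(.634,-.103);g=ortho('wrist',*c,.01);m=mask(g,'red');q=cv2.minAreaRect(np.argwhere(m)[:,::-1].astype(np.float32)); print(o2w(*q[0],*c),q)
p=np.load('last_wrist.npz')['p']; tile([g,cv2.resize(p[80:340,150:410],(325,325))],'o5.png')
E
```

```text
time: 11.15
ee_pos: [0.6348, -0.1064, 0.1155]
eef_rot: [-0.7, -0.094, 0.701, -0.094]
ft_force: [-0.8, 0.0, -0.3]
width: 0.019
[ 0.63386741 -0.10393012  0.11572992]
[ 0.6294 -0.1031] ((162.32412719726562, 173.43853759765625), (269.6840515136719, 249.7325439453125), 87.69093322753906)
```

View pics/o5.png

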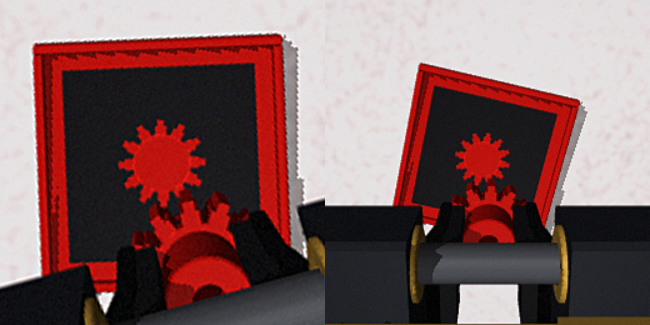

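Red silhouette visible at crop (162,160), with the gear above it. Measuring the silhouette on the floor plane.

```bash
cat >> h.py <<'E'
def comp(c,z,col,guess,name='wrist',o=None):
    "enclosing circle of colour blob nearest guess (ortho pixel)"
    g=ortho(name,*c,z); m=mask(g,col); cs=[b for b in cv2.findContours(m,1,1)[0] if cv2.contourArea(b)>500]
    f=[cv2.minEnclosingCircle(b) for b in cs]; q=min(f,key=lambda q:np.hypot(q[0][0]-guess[0],q[0][1]-guess[1]))
    return o2w(*q[0],*c),round(q[1]*.8,1)
E
python3 - <<'E'
from h import *
c=(.634,-.103)
print(comp(c,.006,'red',(162,158)),r.read_state()['ee_pos'],r.read_state()['width'])
E
```

```text
(array([ 0.6356, -0.1028]), 137.2) [ 0.63386741 -0.10393012  0.11572992] 0.019060360735720976
```

```bash
python3 -m pendant '.1 0 -.001 0 0 0;.2 0 -.001 0 0 0;.29 0 -.001 0 0 0;.34 0 -.001 0 0 0;.37 0 -.001 0 0 0;.38 0 -.001 0 0 0;.38 0 -.001 0 0 0;.38 0 -.001 0 0 0'
python3 - <<'E'
from h import *
snap('wrist','w6.png'); print(r.read_state()['ee_pos'])
p=np.load('last_wrist.npz')['p']; cv2.imwrite('pics/w6c.png',cv2.resize(p[120:320,150:410],None,fx=2.5,fy=2.5,interpolation=2))
E
```

```text
time: 12.0
ee_pos: [0.6347, -0.1025, 0.023]
eef_rot: [0.701, 0.096, -0.7, 0.096]
ft_force: [0.4, 0.3, -0.5]
width: 0.019
[ 0.63467267 -0.10261014  0.0230499 ]
```

View pics/w6c.png

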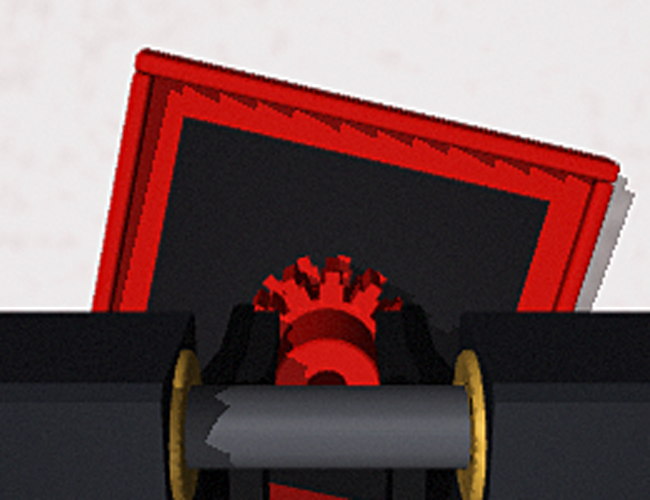

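Gear sits level just over the silhouette, which is now hidden beneath it. Setting it down.

```bash
python3 -m pendant '.008 0 .003 0 0 0;.015 0 .003 0 0 0;.021 0 .003 0 0 0;.023 0 .003 0 0 0;.023 0 .003 0 0 0'
python3 -m pendant '0 0 0 0 0 0;0 0 0 0 0 0;0 0 0 0 0 0;0 0 0 0 0 0' 0
python3 -m pendant '-.08 0 0 0 0 0;-.2 0 0 0 0 0;-.25 0 0 0 0 0;-.25 0 0 0 0 0;-.25 0 0 0 0 0'
python3 - <<'E'
from h import *
snap('wrist','w7.png'); print(r.read_state()['ee_pos'], go((.447,-.299,.15)))
c=(.634,-.103)
for k in ((162,162),):
  print(comp(c,.016,'red',k))
  g=ortho('wrist',*c,.01);m=mask(g,'red');q=cv2.minAreaRect(max(cv2.findContours(m,0,1)[0],key=cv2.contourArea));print(o2w(*q[0],*c),q)
E
```

```text
time: 12.55
ee_pos: [0.6334, -0.1028, 0.0172]
eef_rot: [-0.701, -0.096, 0.701, -0.096]
ft_force: [-4.8, -0.2, 10.6]
width: 0.0192
time: 12.95
ee_pos: [0.6332, -0.1028, 0.016]
eef_rot: [-0.7, -0.096, 0.701, -0.096]
ft_force: [0.2, 0.3, -0.4]
width: 0.0405
time: 13.45
ee_pos: [0.6329, -0.1029, 0.0778]
eef_rot: [-0.7, -0.096, 0.701, -0.096]
ft_force: [-0.4, -0.1, -1.0]
width: 0.0432
[ 0.63255596 -0.10286801  0.0773136 ] [-0.289  0.556  0.926]
(array([ 0.6334, -0.1025]), 38.2)
[ 0.6335 -0.103 ] ((161.8873291015625, 163.29635620117188), (249.4501953125, 249.7832489013672), 87.61405944824219)
```

```bash
python3 -m pendant '-.2 0 0 0 0 0;-.28 .1 .17 0 0 0;-.28 .2 .33 0 0 0;-.28 .3 .5 0 0 0;-.28 .4 .66 0 0 0;-.28 .5 .83 0 0 0;-.28 .556 .926 0 0 0;-.28 .556 .926 0 0 0'
python3 -m pendant '.15 0 0 0 0 0;.28 0 0 0 0 0;.28 0 0 0 0 0;.28 0 0 0 0 0'
python3 - <<'E'
from h import *
snap('wrist','w8.png'); print(r.read_state()['ee_pos'])
c=(.458,-.298);print(comp(c,.016,'blue',(160,190)))
tile([ortho('wrist',*c,.032),ortho('wrist',*c,.01)],'o8.png')
E
```

```text
time: 14.3
ee_pos: [0.4435, -0.3029, 0.1473]
eef_rot: [-0.7, -0.093, 0.702, -0.093]
ft_force: [-0.3, 0.9, -0.6]
width: 0.0433
time: 14.7
ee_pos: [0.4478, -0.2979, 0.0787]
eef_rot: [-0.7, -0.097, 0.701, -0.096]
ft_force: [0.2, -0.2, 1.3]
width: 0.0438
[ 0.44854869 -0.29847571  0.07976028]
(array([ 0.4474, -0.2983]), 52.2)
```

View pics/o8.png

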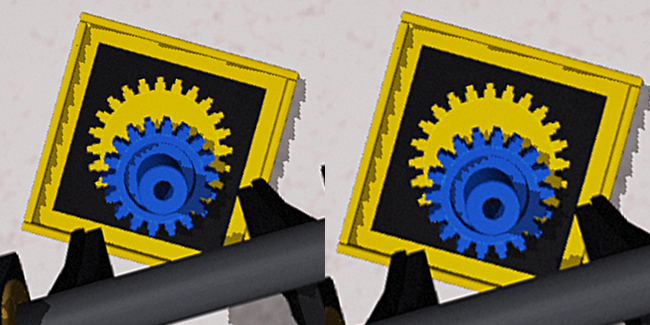

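Blue hub at crop (162,189), i.e. (0.447, -0.298), between the jaws. Gripping it.

```bash
python3 -m pendant '.1 0 .003 0 0 0;.17 0 .003 0 0 0;.22 0 .003 0 0 0;.242 0 .003 0 0 0;.242 0 .003 0 0 0;.242 0 .003 0 0 0'
python3 -m pendant '0 0 0 0 0 0;0 0 0 0 0 0;0 0 0 0 0 0;0 0 0 0 0 0;0 0 0 0 0 0;0 0 0 0 0 0' -1 35
python3 -m pendant '-.04 0 0 0 0 0;-.12 0 0 0 0 0;-.2 0 0 0 0 0;-.32 0 0 0 0 0;-.4 0 0 0 0 0;-.4 0 0 0 0 0'
python3 - <<'E'
from h import *
print(go((.4438,.095,.118)),r.read_state()['ee_pos'])
E
```

```text
time: 15.35
ee_pos: [0.4476, -0.2993, 0.0193]
eef_rot: [0.701, 0.095, -0.7, 0.096]
ft_force: [0.1, -0.1, 0.5]
width: 0.044
time: 15.95
ee_pos: [0.447, -0.2991, 0.0185]
eef_rot: [0.701, 0.096, -0.701, 0.096]
ft_force: [-0.6, 0.5, 2.8]
width: 0.0189
time: 16.55
ee_pos: [0.4485, -0.2998, 0.1217]
eef_rot: [0.702, 0.095, -0.699, 0.097]
ft_force: [1.1, 0.5, -0.5]
width: 0.0185
[ 0.01  -1.526 -0.406] [ 0.44854393 -0.2997839   0.12172402]
```

```bash
python3 -m pendant '0 -.13 -.035 0 0 0;0 -.28 -.075 0 0 0;0 -.43 -.115 0 0 0;0 -.58 -.156 0 0 0;0 -.76 -.204 0 0 0;0 -.76 -.204 0 0 0'
python3 -m pendant '0 -.15 -.04 0 0 0;0 -.3 -.08 0 0 0;0 -.45 -.12 0 0 0;0 -.6 -.16 0 0 0;0 -.76 -.204 0 0 0;0 -.76 -.204 0 0 0;0 -.76 -.204 0 0 0'
python3 - <<'E'
from h import *
snap('wrist','w9.png'); print(r.read_state()['ee_pos'],r.read_state()['width'])
c=(.444,.095); tile([ortho('wrist',*c,.006),ortho('wrist',*c,.01)],'o9.png')
E
```

```text
time: 17.15
ee_pos: [0.4449, -0.0963, 0.1182]
eef_rot: [-0.7, -0.099, 0.7, -0.098]
ft_force: [-0.0, 0.2, 0.3]
width: 0.0188
time: 17.85
ee_pos: [0.4429, 0.0949, 0.118]
eef_rot: [-0.7, -0.097, 0.701, -0.097]
ft_force: [0.8, -0.8, -0.9]
width: 0.0189
[0.44302079 0.09373469 0.11792974] 0.01905127261172141
```

View pics/o9.png

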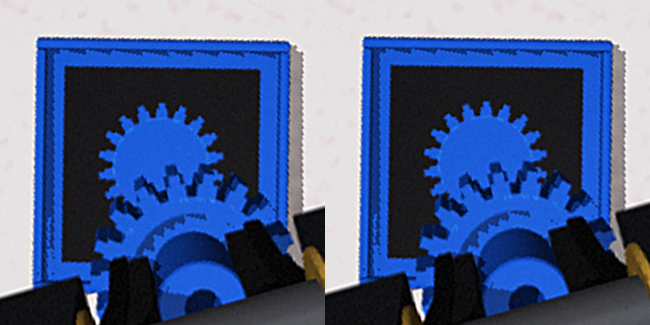

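Blue silhouette spans crop columns 97–222 with its top at row 102, so its centre is about (0.443, 0.0955). The gear is held level above it. Lowering.

```bash
python3 -m pendant '.1 0 0 0 0 0;.2 0 0 0 0 0;.29 0 0 0 0 0;.34 0 0 0 0 0;.37 0 0 0 0 0;.38 0 0 0 0 0;.38 0 0 0 0 0;.38 0 0 0 0 0'
python3 -m pendant '.005 0 0 0 0 0;.008 0 0 0 0 0;.008 0 0 0 0 0'
```

```text
time: 18.7
ee_pos: [0.4438, 0.0944, 0.024]
eef_rot: [0.701, 0.096, -0.7, 0.096]
ft_force: [0.1, -1.3, 0.1]
width: 0.0193
time: 19.0
ee_pos: [0.4433, 0.0943, 0.0214]
eef_rot: [0.701, 0.096, -0.701, 0.096]
ft_force: [-0.7, -1.4, 0.1]
width: 0.0189
```

Shift by about +1 mm in world y (tool y −0.004, z −0.001) and set it down.

```bash
python3 -m pendant '0 -.004 -.001 0 0 0;.005 -.004 -.001 0 0 0;.009 -.004 -.001 0 0 0;.012 -.004 -.001 0 0 0;.013 -.004 -.001 0 0 0;.013 -.004 -.001 0 0 0'
python3 -m pendant '0 0 0 0 0 0;0 0 0 0 0 0;0 0 0 0 0 0;0 0 0 0 0 0' 0
python3 -m pendant '-.08 0 0 0 0 0;-.2 0 0 0 0 0;-.25 0 0 0 0 0;-.25 0 0 0 0 0;-.25 0 0 0 0 0'
python3 - <<'E'
from h import *
snap('wrist','w10.png'); print(r.read_state()['ee_pos'], go((.4345,-.105,.15)))
c=(.444,.095); print(comp(c,.016,'blue',(162,162)))
g=ortho('wrist',*c,.01);m=mask(g,'blue');q=cv2.minAreaRect(max(cv2.findContours(m,0,1)[0],key=cv2.contourArea));print(o2w(*q[0],*c),q)
p=np.load('last_wrist.npz')['p']; tile([ortho('wrist',*c,.016),ortho('wrist',*c,.01)],'o10.png')
E
```

```text
time: 19.6
ee_pos: [0.4432, 0.0954, 0.0184]
eef_rot: [-0.7, -0.096, 0.701, -0.096]
ft_force: [-3.2, -1.6, 9.6]
width: 0.0185
time: 20.0
ee_pos: [0.4431, 0.0954, 0.018]
eef_rot: [-0.701, -0.096, 0.701, -0.096]
ft_force: [-0.1, -0.4, 0.4]
width: 0.0406
time: 20.5
ee_pos: [0.4429, 0.095, 0.0799]
eef_rot: [-0.701, -0.095, 0.701, -0.096]
ft_force: [-0.2, 0.3, -0.9]
width: 0.0436
[0.44258821 0.09504586 0.07953588] [-0.282  0.762  0.246]
(array([0.4437, 0.0956]), 52.8)
[0.4433 0.0956] ((160.41168212890625, 163.69630432128906), (249.72967529296875, 250.4660186767578), 0.8882355690002441)
```

View pics/o10.png

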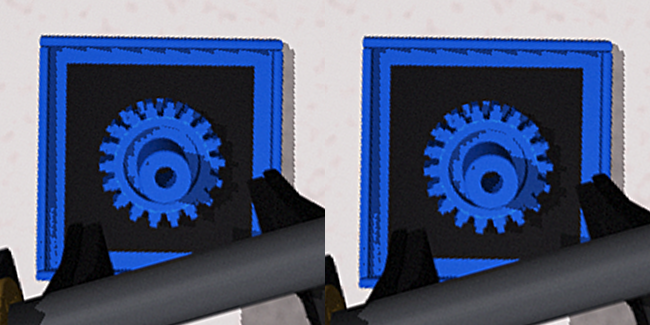

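Blue gear lies flat over its silhouette, at (0.4437, 0.0956) against the tray centre (0.4433, 0.0956). Now the yellow gear (14 pictures viewed so far).

```bash
python3 -m pendant '-.1 0 0 0 0 0;-.15 .15 .05 0 0 0;-.15 .3 .1 0 0 0;-.15 .45 .15 0 0 0;-.15 .6 .2 0 0 0;-.15 .762 .246 0 0 0;-.08 .762 .246 0 0 0;-.02 .762 .246 0 0 0'
python3 -m pendant '.02 0 0 0 0 0;.02 0 0 0 0 0;.02 0 0 0 0 0'
python3 - <<'E'
from h import *
snap('wrist','w11.png'); print(r.read_state()['ee_pos'])
c=(.435,-.105); print(comp(c,.016,'yellow',(162,162)))
g=ortho('wrist',.458,-.298,.01);
E
```

```text
time: 21.35
ee_pos: [0.4342, -0.1059, 0.0838]
eef_rot: [-0.7, -0.095, 0.701, -0.094]
ft_force: [-0.7, 0.2, -1.3]
width: 0.0435
time: 21.65
ee_pos: [0.4352, -0.1042, 0.0806]
eef_rot: [-0.701, -0.096, 0.701, -0.096]
ft_force: [-1.2, 0.1, 0.6]
width: 0.0436
[ 0.43538183 -0.10434461  0.08091293]
(array([ 0.4348, -0.1055]), 67.4)
```

```bash
python3 -m pendant '.1 .002 .003 0 0 0;.17 .002 .003 0 0 0;.22 .002 .003 0 0 0;.248 .002 .003 0 0 0;.248 .002 .003 0 0 0;.248 .002 .003 0 0 0'
python3 -m pendant '0 0 0 0 0 0;0 0 0 0 0 0;0 0 0 0 0 0;0 0 0 0 0 0;0 0 0 0 0 0;0 0 0 0 0 0' -1 35
python3 -m pendant '-.04 0 0 0 0 0;-.12 0 0 0 0 0;-.2 0 0 0 0 0;-.32 0 0 0 0 0;-.4 0 0 0 0 0;-.4 0 0 0 0 0'
python3 - <<'E'
from h import *
print(go((.4574,-.2982,.118)),r.read_state()['ee_pos'])
E
```

```text
time: 22.3
ee_pos: [0.435, -0.1052, 0.0191]
eef_rot: [0.701, 0.096, -0.7, 0.096]
ft_force: [0.5, 0.2, -0.3]
width: 0.0436
time: 22.9
ee_pos: [0.4346, -0.1054, 0.0187]
eef_rot: [0.701, 0.096, -0.701, 0.096]
ft_force: [-0.2, -0.2, 3.4]
width: 0.0186
time: 23.5
ee_pos: [0.4361, -0.1055, 0.1214]
eef_rot: [0.702, 0.095, -0.699, 0.097]
ft_force: [0.3, -0.4, -0.3]
width: 0.0188
[0.016 0.765 0.125] [ 0.43610771 -0.10549421  0.12143196]
```

```bash
python3 -m pendant '0 .13 .02 0 0 0;0 .28 .043 0 0 0;0 .43 .066 0 0 0;0 .58 .09 0 0 0;0 .7 .108 0 0 0;0 .768 .118 0 0 0;0 .768 .118 0 0 0;0 .768 .118 0 0 0'
python3 - <<'E'
from h import *
snap('wrist','w12.png'); print(r.read_state()['ee_pos'],r.read_state()['width'])
f=np.load('last_wrist.npz')
c=(.458,-.298); a=ortho('wrist',*c,.006);b=ortho('wrist',*c,.01); tile([a,b],'o12.png')
# black inlay (78 mm) fit
m=cv2.inRange(cv2.cvtColor(a,cv2.COLOR_BGR2HSV),(0,0,0),(180,255,60));
E
```

```text
time: 24.3
ee_pos: [0.4577, -0.2967, 0.1181]
eef_rot: [-0.7, -0.097, 0.701, -0.096]
ft_force: [-0.5, 0.6, -0.1]
width: 0.0185
[ 0.45781431 -0.29631769  0.11835288] 0.01868988936041746
```

View pics/o12.png

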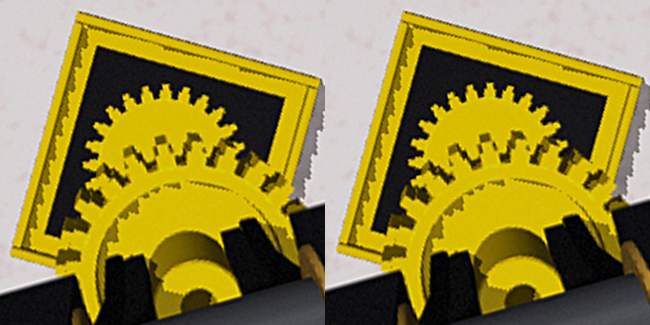

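Yellow gear hangs level. The silhouette and the rim corners both put the tray centre at about (0.4572, −0.2988). Lower, then trim.

```bash
python3 -m pendant '.1 0 0 0 0 0;.2 0 0 0 0 0;.29 0 0 0 0 0;.34 0 0 0 0 0;.37 0 0 0 0 0;.38 0 0 0 0 0;.38 0 0 0 0 0;.38 0 0 0 0 0'
python3 -m pendant '.002 0 0 0 0 0;.002 0 0 0 0 0;.002 0 0 0 0 0'
python3 -c "
from h import *
print(r.read_state()['ee_pos'],go((.4572,-.2988,.018)))"
```

```text
time: 25.15
ee_pos: [0.4581, -0.2984, 0.0244]
eef_rot: [0.701, 0.095, -0.7, 0.096]
ft_force: [-0.5, 0.5, -0.8]
width: 0.0188
time: 25.45
ee_pos: [0.4577, -0.2982, 0.0233]
eef_rot: [0.701, 0.096, -0.7, 0.096]
ft_force: [-0.6, 1.1, -0.4]
width: 0.019
[ 0.45773511 -0.29822997  0.0233165 ] [0.021 0.002 0.003]
```

```bash
python3 -m pendant '.004 .002 .002 0 0 0;.01 .002 .002 0 0 0;.015 .002 .002 0 0 0;.019 .002 .002 0 0 0;.02 .002 .002 0 0 0;.02 .002 .002 0 0 0'
python3 -m pendant '0 0 0 0 0 0;0 0 0 0 0 0;0 0 0 0 0 0;0 0 0 0 0 0' 0
python3 -m pendant '-.08 0 0 0 0 0;-.2 0 0 0 0 0;-.25 0 0 0 0 0;-.25 0 0 0 0 0;-.25 0 0 0 0 0'
python3 - <<'E'
from h import *
snap('wrist','w13.png'); print(r.read_state()['ee_pos'])
c=(.457,-.2985); print(comp(c,.016,'yellow',(162,162)))
g=ortho('wrist',*c,.01);m=mask(g,'yellow');q=cv2.minAreaRect(max(cv2.findContours(m,0,1)[0],key=cv2.contourArea));print(o2w(*q[0],*c),q)
E
python3 -m pendant '-.2 0 0 0 0 0;-.4 0 0 0 0 0;-.6 0 0 0 0 0;-.7 0 0 0 0 0;-.7 .1 .1 0 0 0;-.7 .2 .2 0 0 0;-.7 .4 .4 0 0 0;-.7 .4 .4 0 0 0'
python3 - <<'E'
from h import *
snap('top','top1.png'); snap('wrist','w14.png'); print(r.read_state()['ee_pos'])
p=np.load('last_top.npz')['p']
c=cv2.resize(p[105:255,120:445],None,fx=2.4,fy=2.4,interpolation=2); c=cv2.convertScaleAbs(c,alpha=1.3)
g=np.hstack([ortho('wrist',.457,-.2985,.016),ortho('wrist',.6335,-.103,.016)]); g=cv2.resize(g,(480,240)); g=np.hstack([g,np.zeros((240,300,3),np.uint8)])
cv2.imwrite('pics/final.png',np.vstack([c,g]))
E
```

```text
time: 26.05
ee_pos: [0.4572, -0.2988, 0.0187]
eef_rot: [-0.7, -0.096, 0.701, -0.096]
ft_force: [-4.8, 2.3, 11.0]
width: 0.0188
time: 26.45
ee_pos: [0.4572, -0.2987, 0.0179]
eef_rot: [-0.701, -0.096, 0.701, -0.096]
ft_force: [0.6, 0.1, 0.0]
width: 0.0405
time: 26.95
ee_pos: [0.4568, -0.2988, 0.0798]
eef_rot: [-0.7, -0.096, 0.701, -0.096]
ft_force: [0.1, -0.4, 0.3]
width: 0.0433
[ 0.45655544 -0.29856212  0.0793631 ]
(array([ 0.4574, -0.299 ]), 67.5)
[ 0.4557 -0.2997] ((164.89706420898438, 165.3382568359375), (170.9491729736328, 167.7622833251953), 87.27368927001953)
time: 27.8
ee_pos: [0.3839, -0.4261, 0.2536]
eef_rot: [-0.7, -0.094, 0.702, -0.094]
ft_force: [-0.6, 0.1, -0.7]
width: 0.0435
[ 0.38452143 -0.42524447  0.25341423]
```

View pics/final.png

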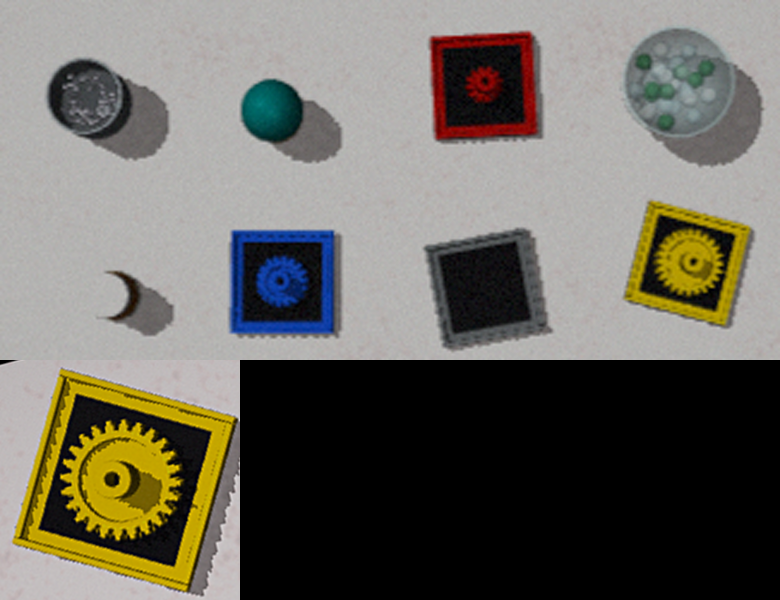

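All three gears are hub up in their own trays, the grey tray is empty, and the ball, bowl and tin look unmoved. One last numeric check before handing in.

Run:
```python
from h import *
c=(.457,-.2985); print('gear',comp(c,.016,'yellow',(162,162)))
g=ortho('wrist',*c,.01);m=mask(g,'yellow');q=cv2.minAreaRect(max(cv2.findContours(m,0,1)[0],key=cv2.contourArea));print('rim',o2w(*q[0],*c),q)
g=ortho('wrist',*c,.006);m=cv2.inRange(cv2.cvtColor(g,cv2.COLOR_BGR2HSV),(0,0,0),(180,255,70));m[:, 300:]=0
q=cv2.minAreaRect(max(cv2.findContours(cv2.morphologyEx(m,2,np.ones((5,5))),0,1)[0],key=cv2.contourArea));print('inlay',o2w(*q[0],*c),q)
a=cv2.imread('pics/top0.png').astype(int);b=cv2.imread('pics/top1.png').astype(int)
for n,(u,v,h) in dict(ball=(233,151,18),bowl=(403,139,27),tin=(157,146,22)).items(): print(n,np.abs(a-b)[v-h:v+h,u-h:u+h].mean())
```

```text
gear (array([ 0.4569, -0.2993]), 67.2)
rim [ 0.4567 -0.2992] ((163.86993408203125, 162.72232055664062), (252.4936065673828, 249.97573852539062), 15.557686805725098)
inlay [ 0.4569 -0.2988] ((162.79443359375, 162.36996459960938), (195.99664306640625, 194.86094665527344), 15.543679237365723)
ball 2.208590534979424
bowl 2.1971879286694103
tin 2.3794765840220387
```

```bash
python3 -c "
from bench import close_job
print(close_job())"
```

```text
the job is handed in; nothing more can be done
None
```

The job is handed in: all three gears lie hub up in the trays of their own colour. I parked the yellow gear in the grey tray, moved red to the red tray and blue to the blue tray, then moved yellow to its own tray. It took about 28 s of the 106 s allowed.

**Centring:** the offset from tray centre measured in the wrist pictures after release is under 1 mm for all three gears. The red gear's silhouette lay at the tray centre to within about 1 mm. The blue and yellow silhouettes were partly hidden by the gear when I measured them, so their positions are less certain.

| Gear | Offset from tray centre |
|---|---|
| Red | about 0.5 mm |
| Blue | about 0.4 mm |
| Yellow | about 0.2 mm from the rim centre, 0.5 mm from the foam inlay |

**Other objects:** the top camera shows the grey tray empty. The ball, bowl and jacks tin differ from the first picture only by what looks like camera noise.

**Disagreement in the checks:** right after release, a rim fit for the yellow tray was about 2 mm off. It had picked up only part of the rim, and the later full view agreed with the gear. My final close-up panel of the red gear came out black, as it was out of the camera's view. The red figure therefore rests on the earlier wrist measurement and the top view.

**Forces:** setting the gears down gave wrist force readings of up to about 12 N, well below the 120 N limit.

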